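Bolt the lid of a specimen transport case

TASK

Lock the lid of the grey transport case with its barrel bolt: lift the bolt's handle out of the parking notch, slide the bolt into the keeper until the handle comes up against the catch's tall stop, and lower the handle fully down into the catch's notch. The catch can be set anywhere along its slot, so feel for the stop, and be gentle: do not force the handle sideways or downwards. Let go at the end, and leave the other things where they are.

Things in the scene. Friction and masses are not known exactly. Their poses are not given: they have to be found in the camera images.
- case: grey box with a bare metal lid and deck, fixed to the worktop, 190 (x) x 280 (y) x 70 mm high; origin: centre of its underside, z up. The barrel bolt lies on top along the case's y axis at x = 0, its axis 30 mm above the lid. It is shot by sliding it to the case's +y. The handle sticks out to the case's -x. The lid under the handle is bare but for the catch's 3 mm foot plate.
- bolt_unit: steel base of the barrel bolt with two guide blocks and the guard rail, screwed to the lid; it carries bolt and handle. Origin on the lid's top, under the bolt's axis, at the handle's root for bolt travel 0; same axes as the case. The guard plates stand 43 to 53 mm from the axis on the handle's side.
- parking_notch (a point): middle of the parking notch in the guard rail, on its floor; the notch is 18 mm wide (y) and open upwards. Towards +y the rail follows, its top 8 mm above the bolt's axis, 13 mm above the notch floor.
- catch_slot (a point): middle of the range over which the catch can be set, at notch floor height. The catch, an upright plate, has from -y to +y: a continuation of the rail (1 mm lower), a notch 13 mm wide and 12 mm deep, a tall stop that is the notch's far wall (top 34 mm above the axis). Its setting is not measured: its notch centre lies within 9 mm either way along y. Stop and floor yield about 1 mm per 20 N.
- knob (a point): centre of the ball knob (18 mm diameter) at the end of the handle, 85 mm from the bolt's axis. The bar is round, 10 mm thick (1.5 mm play each side in the catch's notch). With the handle in a notch it is level, the knob's centre 30 mm above the lid. A downward press on the knob acts 1.7 times as strongly on the notch floor, by leverage.
- keeper (a point): centre of the keeper's bore on the case's deck: the steel staple that the bolt's nose (13 mm diameter) enters when it is slid; fixed to the case, on the bolt's axis.
- bolt (a joint): travel of the bolt, m: about 0 parked, grows as it is slid to the case's +y towards the keeper, 0.062 at most. Sliding needs about 4 N, and it stays where it is left. The handle is over the middle of the catch's notch at 0.037 to 0.055, as the catch is set.
- handle (a joint): angle of the handle about the bolt's axis, rad: 0 level (down in a notch), grows as it is lifted, 0.55 at most. The bar clears the rail from about 0.29 on; 0.35 to 0.45 is a good height for sliding. It is stiff (about 1 N at the knob) and stays where it is left, so it has to be pressed down.
- label_roll: roll of paper labels, 66 mm diameter, 24 mm high, lying on the case's lid behind the bolt (bystander); origin at its underside
- beaker_250: glass beaker, 72 mm diameter, 95 mm high, standing on the worktop to the left (bystander); origin at its underside
- bottle_blue: white bottle with a blue cap, 61 mm diameter, 130 mm high, standing on the worktop to the right (bystander); origin at its underside

How it is judged:
By the outcome, as a careful person would: the job done as asked, in the order asked, and still so for the second after the job is handed in, with the robot touching nothing.
It also fails if it takes over 38 s, if anything falls off the work surface, if the arm or the gripper's body presses on something with over 40 N, if the wrist force passes 120 N, or if a joint passes its speed limit or range.

ROBOT

A 6-joint arm with a two-finger parallel gripper is mounted at the origin on a cart in front of the work surface, level with it; the furniture and walls round the work are solid. World frame = base frame: x ahead of the robot, y to its left, z up, the work surface at z = 0. Lengths are in m, angles in rad, forces in N, time in s.
With the tool pointing down it reaches from about 0.275 to 0.875 m from the base axis. Payload 12.5 kg.
Tool frame: the origin (TCP) lies between the finger pads; the fingertips stand 11 mm ahead of it and the grasp point (between the pads) lies 8 mm behind it (env.finger_overhang is the distance from the TCP to the fingertips, in m); z points along the fingers, y is the direction in which the jaws open and shut (so a half turn about z gives the same grasp; the last joint's range is limited). The gripper opens to 85 mm and grips with 20 to 120 N. Pads are 22 mm wide; open, the fingers measure 114 mm over their backs; the gripper's body (76 mm by 85 mm) begins 54 mm behind the grasp point. The pads swing forward as they close: fully open they stand 13 mm farther back than shut.
Start: joints at [-1.307, 0.351, 1.652, -0, 1.139, -0.085], TCP at [0.188, -0.517, 0.242] pointing down, gripper open.
Joint ranges: [-2.75, 2.75], [-0.79, 2.1], [0.01, 2.65], [-1.57, 4.71], [0.07, 3.14], [-2.87, 2.87]. Speed limits (rad/s): [2.22, 2.22, 2.79, 3.14, 3.14, 3.14].

INTERFACE

Orientations are given as a rotation vector (axis times angle).
In Python, from workcell import env, viewer, models gives the robot as it stands.
- The arm moves only by the tool move_arm, never from a script. Its argument "rows" is a list of rows, each an object of numbers: "dx", "dy", "dz": the shift along the tool's x, y, z in m; "rx", "ry", "rz": the turn, a rotation vector about the tool's x, y, z in units of 8 degrees (1.0 is 8 degrees). In form: [{"dx": .., "dy": .., "dz": .., "rx": .., "ry": .., "rz": ..}, ...]. A call has 1 to 12 rows; each row shifts and turns the commanded pose from where the row before left it, along the tool's axes as they then stand; what a row does not reach is not made up. A row lasts 1/8 s, in which the tool goes at most 62.5 mm and 10.7 degrees, less where a joint would pass 70% of its speed; a pose out of reach is approached as far as the arm can. A call is refused whole if a number of a shift passes 0.0625 or a number of a turn 1, either way. A call with a gripper value outside its range is refused whole. "hand" is the gripper command: -1 is fully open, 1 is shut, values between are in proportion, set as the call begins (left out, the last holds). The fingers move at their own pace and stop on an object; the grip force is fixed at half the most. Time passes only in rows, so rows that do not move let the fingers close. It gives the time, the measured TCP pose, the force and the opening at its end, in the units of the state.
- env.get_obs(): the state, without advancing time (a new reading comes with each control period).
- viewer.get_image(name): name is "scene" or "top" or "wrist"; returns (picture, depth): 384x512x3 uint8, red, green, blue; 384x512 float32, m along the optical axis (not along the pixel's ray), 0 where there is no reading.
- viewer.camera_params(name): a dict with "fx", "fy", "cx", "cy" (pixels), "world_from_camera" (4x4, takes a point from camera to world coordinates). Camera axes: x right, y down, z forward; pixel columns grow to the right and rows downward; lengths in m; the calibration is good to about 2 mm. The wrist camera is an equidistant fisheye: a pixel r from the principal point sees the ray r / f radians off the axis. A picture is of the moment at which its call begins: read the wrist's pose just before it. camera_params takes no time and is no camera call; for the wrist camera it gives the pose at the moment of the call.
- env.job_done(): hands the job in, once; it reports no verdict.
Trained networks look in the newest picture that a camera, given by its name, has taken for a name from the list of things; names that differ only in an ending like _2 or _b are one class to them, and where a whole thing is asked for, a point or a joint stands for the part that bears it (a point fixed in the world has none). Each returns a list of dicts, best first, with "p" (0 to 1); they miss things now and then, are a little off and sometimes report something else, mostly with a low value. They report only what shows in the picture. A call takes as long as a camera call.
- models.spot_in(camera, query): "point" ([column, row] as shares, 0 to 1, of the picture: columns of its width, rows of its height, amid what is visible of it).
- models.landmark_of(camera, query): "point" ([column, row] as shares, 0 to 1, of the picture: columns of its width, rows of its height: a listed point, or the origin of a listed thing).
The state is a dict: "clock": time; "q": joint angles; "joint_vel": joint speeds; "joint_efforts": joint torques, N m; "position": TCP position; "orientation": TCP orientation; "wrist_force": force on the tool from outside, world axes, zero at the start; "torque": the same for the moment, N m; "gripper_width": finger opening in m.
Only numpy, scipy, OpenCV 4.12 (cv2) and the standard library are available. Lean on these libraries where they do the work, as an engineer would, in place of code of your own. Each camera call takes 0.05 s, during which the arm holds its last target.

## Working session

There is one attempt and no reset: what is moved stays moved. The work goes in short steps, Python scripts to look and compute and a tool call to move; the robot and the scene stay as the last step left them, time stands still between calls to the robot, and variables do not carry over. Pictures are saved under pics/ and viewed, and the job is handed in when it is done.

Besides the shell and the picture viewer there is one more tool, called after ">>>" as a command line: name --argument value ..., lists and objects as JSON in quotes. move_arm: Moves the arm, as the interface text tells. Its arguments: {"type":"object","properties":{"rows":{"type":"array","items":{"type":"object","properties":{"dx":{"type":"number"},"dy":{"type":"number"},"dz":{"type":"number"},"rx":{"type":"number"},"ry":{"type":"number"},"rz":{"type":"number"}}}},"hand":{"type":"number"}},"required":["rows"]}

```bash
ls; mkdir -p pics; cat > h.py <<'E'
import numpy as np, cv2
from workcell import env, viewer, models
def snap(n,f):
    im,d=viewer.get_image(n); cv2.imwrite('pics/'+f+'.png',cv2.cvtColor(im,cv2.COLOR_RGB2BGR)); return im,d
def ray(n,px,P=None):
    P=P or viewer.camera_params(n); u=(px[0]-P['cx'])/P['fx'];v=(px[1]-P['cy'])/P['fy']
    if n=='wrist':
        r=np.hypot(u,v); s=np.sin(r)/r if r>1e-9 else 1; c=np.array([u*s,v*s,np.cos(r)])
    else: c=np.array([u,v,1.])
    T=np.array(P['world_from_camera']); return T[:3,3],T[:3,:3]@c
def depthpt(n,px,d,P=None):
    o,r=ray(n,px,P); k=d[int(px[1])-1:int(px[1])+2,int(px[0])-1:int(px[0])+2]; z=np.median(k[k>0]) if (k>0).any() else np.nan
    T=np.array((P or viewer.camera_params(n))['world_from_camera']); return o+r*z/(T[:3,2]@r)
def tri(a,b):
    A=[];B=[]
    M=np.zeros((3,3));y=np.zeros(3)
    for o,r in (a,b):
        r=r/np.linalg.norm(r);Q=np.eye(3)-np.outer(r,r);M+=Q;y+=Q@o
    p=np.linalg.solve(M,y); return p
E
python3 - <<'E'
from h import *
print(env.get_obs()['clock'])
R={}
for c in ('scene','top'):
    im,d=snap(c,c+'0'); np.save('pics/'+c,d)
    for q in ('knob','parking_notch','catch_slot','keeper','case','bolt_unit'):
        r=models.landmark_of(c,q)[:2]
        for k in r:
            px=np.array(k['point'])*[512,384]; print(c,q,round(k['p'],2),px.round(1),depthpt(c,px,d).round(4))
        if r: R[c,q]=ray(c,np.array(r[0]['point'])*[512,384])
for q in ('knob','parking_notch','catch_slot','keeper','case','bolt_unit'):
    if ('scene',q) in R and ('top',q) in R: print(q,tri(R['scene',q],R['top',q]).round(4))
print(env.get_obs()['clock'])
E
```

```text
pics
0.0
scene knob 0.55 [296.  182.8] [ 0.4481 -0.058   0.104 ]
scene parking_notch 0.77 [286.7 179.1] [ 0.4831 -0.0549  0.1005]
scene catch_slot 0.61 [276.4 186.1] [ 0.4951 -0.0139  0.0919]
scene keeper 0.67 [251.8 190.7] [0.5382 0.0626 0.1039]
scene case 0.56 [267.4 192.8] [0.5104 0.0134 0.0709]
scene bolt_unit 0.93 [274.  176.9] [ 0.5376 -0.0599  0.0708]
top knob 0.64 [281.2 222.5] [ 0.4455 -0.0542  0.1071]
top parking_notch 0.63 [286.8 201.8] [ 0.4961 -0.0691  0.1023]
top parking_notch 0.37 [285.  164.2] [ 0.5929 -0.0688  0.0713]
top catch_slot 0.91 [267.3 202.2] [ 0.496  -0.0225  0.0756]
top catch_slot 0.44 [269.9 184.4] [ 0.5391 -0.0276  0.1055]
top keeper 0.86 [236.1 182.4] [0.5438 0.0552 0.1161]
top case 0.96 [272.2 185.1] [ 0.5373 -0.0332  0.1059]
top bolt_unit 0.94 [286.9 186.3] [ 0.5338 -0.069   0.1098]
top bolt_unit 0.58 [123.3 225. ] [0.4402 0.3517 0.0408]
knob [ 0.4457 -0.0539  0.1089]
parking_notch [ 0.4953 -0.0725  0.0782]
catch_slot [ 0.4974 -0.021   0.0841]
keeper [0.5449 0.0553 0.093 ]
case [ 0.5455 -0.0399 -0.0014]
bolt_unit [ 0.5406 -0.0721  0.0585]
0.7
```

View pics/scene0.png

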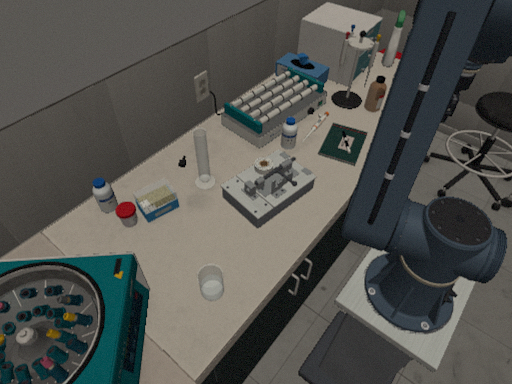

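```bash
python3 - <<'E'
import cv2
a=cv2.imread('pics/top0.png')[130:260,200:340]
cv2.imwrite('pics/top0c.png',cv2.resize(a,None,fx=4.5,fy=4.5,interpolation=2))
E
```

```text
(no output)
```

View pics/top0c.png

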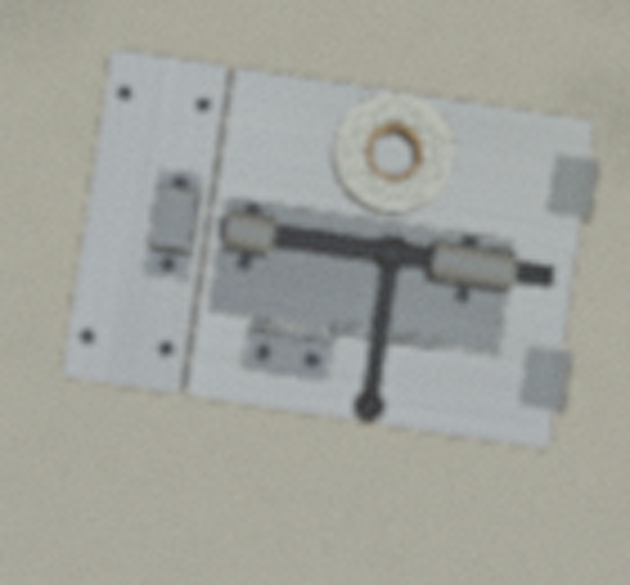

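The case is turned about -8.5° about z. The knob sits at about (0.446, -0.054, 0.107), and the bolt axis runs from crop pixel (545,275) to (235,230). Next I'll work out the approach.

```bash
python3 - <<'E'
from h import *
from scipy.spatial.transform import Rotation as R
o=env.get_obs(); Rt=R.from_rotvec(o['orientation']).as_matrix(); print(o['position'],Rt.round(3),o['gripper_width'],env.finger_overhang)
T=np.array(viewer.camera_params('wrist')['world_from_camera']); print('cam in tool',(Rt.T@(T[:3,3]-o['position'])).round(3),(Rt.T@T[:3,:3]).round(2))
d=np.load('pics/top.npy'); P=viewer.camera_params('top'); print(np.array(P['world_from_camera']).round(3),P['fx'])
c=lambda x,y:(200+x/4.5,130+y/4.5)
def pl(px,z):
    o,r=ray('top',px,P); return o+r*(z-o[2])/r[2]
a=pl(c(545,274),.1);b=pl(c(237,231),.1);print(a,b,np.arctan2(-(b-a)[0],(b-a)[1]))
# case corners on the lid
k=[pl(c(*x),.07) for x in((112,52),(590,120),(549,443),(66,376))]
for q in k: print(q.round(4))
for i,j in((0,1),(3,2)): v=k[i]-k[j]; print('yaw',-np.arctan2(v[0],v[1]),np.linalg.norm(v))
print('knob@.1',pl(c(368,407),.1), 'depth',depthpt('top',c(368,407),d,P))
# heights on path
T=np.array(P['world_from_camera']);U,V=np.meshgrid(np.arange(512),np.arange(384))
pc=np.stack([(U-P['cx'])/P['fx']*d,(V-P['cy'])/P['fy']*d,d],-1)@T[:3,:3].T+T[:3,3]
m=(pc[...,2]>.05)&(d>0)
for x0 in np.arange(.1,.7,.1):
  print(round(x0,1),[round(float(np.max(pc[...,2][(d>0)&(abs(pc[...,0]-x0)<.05)&(abs(pc[...,1]-y0)<.05)],initial=-1)),2) for y0 in np.arange(-.6,.3,.1)])
E
```

```text
[ 0.18798773 -0.51687441  0.24229943] [[ 0.94   0.342 -0.   ]
 [ 0.342 -0.94  -0.   ]
 [-0.     0.    -1.   ]] 0.08530034831285302 0.011
cam in tool [ 0.078 -0.    -0.131] [[ 0.   -0.95 -0.31]
 [ 1.    0.   -0.  ]
 [ 0.   -0.31  0.95]]
[[-0.007 -0.999  0.05   0.472]
 [-1.     0.007 -0.004  0.033]
 [ 0.003 -0.05  -0.999  1.071]
 [ 0.     0.     0.     1.   ]] 393.44248287879833
[ 0.52248    -0.15443821  0.1       ] [0.5473597 0.014554  0.1      ] -0.14617385932247645
[0.6524 0.0843 0.07  ]
[ 0.6116 -0.1873  0.07  ]
[ 0.4287 -0.1609  0.07  ]
[0.4684 0.1111 0.07  ]
yaw -0.1491306259918216 0.2746948733895125
yaw -0.14494539012563448 0.27488971954874786
knob@.1 [ 0.45032013 -0.05633247  0.1       ] depth [ 0.45054461 -0.05541374  0.11002765]
0.1 [-0.79, -0.79, -0.78, -0.79, 0.0, 0.01, -0.19, 0.28, 0.01]
0.2 [-0.79, 0.34, 0.34, -0.79, -0.69, -0.01, 0.55, 0.48, -0.69]
0.3 [0.01, 0.01, 0.01, 0.0, 0.01, 0.6, 0.56, 0.01, 0.01]
0.4 [0.02, 0.02, 0.03, 0.01, 0.07, 0.11, 0.11, 0.01, 0.01]
0.5 [0.02, 0.03, 0.03, 0.02, 0.11, 0.11, 0.14, 0.12, 0.01]
0.6 [0.02, 0.03, 0.03, 0.13, 0.08, 0.1, 0.12, 0.12, 0.01]
```

>>> move_arm --rows '[{"dx": 0.039, "dy": -0.034}, {"dx": 0.039, "dy": -0.034}, {"dx": 0.039, "dy": -0.034}, {"dx": 0.039, "dy": -0.034}, {"dx": 0.039, "dy": -0.034}, {"dx": 0.039, "dy": -0.034}, {"dx": 0.039, "dy": -0.034}, {"dx": 0.039, "dy": -0.034}, {"dx": 0.039, "dy": -0.034}, {"dx": 0.039, "dy": -0.034}]'

```text
$.rows[0]: bad value
```

>>> move_arm --rows '[{"rz": 0.9}, {"rz": 0.9}, {"rz": 0.9}, {"rz": 0.85}, {"dx": 0}]' --hand -0.2

```text
$.rows[0]: bad value
```

```bash
cat > look.py <<'E'
import sys
from h import *
from scipy.spatial.transform import Rotation as R
f=sys.argv[1]
o=env.get_obs(); Rt=R.from_rotvec(o['orientation']).as_matrix(); print(o['clock'],o['position'].round(4),Rt[:,:2].round(3).tolist(),o['gripper_width'],o['wrist_force'].round(2))
P=viewer.camera_params('wrist'); im,d=snap('wrist',f); cv2.imwrite('pics/'+f+'.png',cv2.resize(cv2.imread('pics/'+f+'.png'),(800,600)))
import pickle; R_={}
for q in ('knob','parking_notch','catch_slot','keeper','bolt_unit'):
    for k in models.landmark_of('wrist',q)[:2]:
        px=np.array(k['point'])*[512,384]; print(q,round(k['p'],2),(px*800/512).round(0),depthpt('wrist',px,d,P).round(4)); R_.setdefault(q,ray('wrist',px,P))
pickle.dump((P,d,R_),open('pics/'+f+'.pkl','wb'))
E
python3 look.py w1
```

```text
0.7 [ 0.188  -0.5169  0.2423] [[0.94, 0.342], [0.342, -0.94], [-0.0, 0.0]] 0.08530034831285302 [ 0.6   0.21 -0.88]
```

View pics/w1.png

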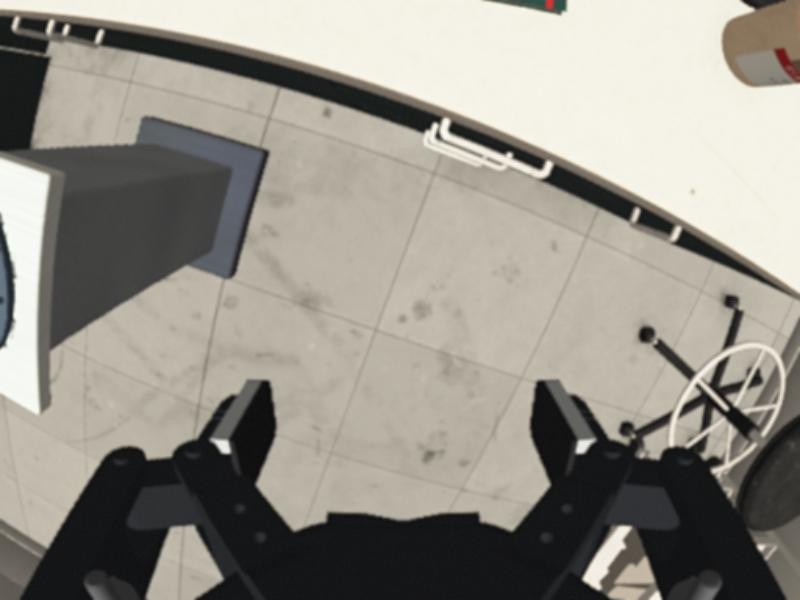

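The arm did not move, and the picture shows only the floor and the open jaws. The rows probably need all six numbers.

>>> move_arm --rows '[{"dx": 0.039, "dy": -0.034, "dz": 0, "rx": 0, "ry": 0, "rz": 0}, {"dx": 0.039, "dy": -0.034, "dz": 0, "rx": 0, "ry": 0, "rz": 0}, {"dx": 0.039, "dy": -0.034, "dz": 0, "rx": 0, "ry": 0, "rz": 0}, {"dx": 0.039, "dy": -0.034, "dz": 0, "rx": 0, "ry": 0, "rz": 0}, {"dx": 0.039, "dy": -0.034, "dz": 0, "rx": 0, "ry": 0, "rz": 0}, {"dx": 0.039, "dy": -0.034, "dz": 0, "rx": 0, "ry": 0, "rz": 0}, {"dx": 0.039, "dy": -0.034, "dz": 0, "rx": 0, "ry": 0, "rz": 0}, {"dx": 0.039, "dy": -0.034, "dz": 0, "rx": 0, "ry": 0, "rz": 0}, {"dx": 0.039, "dy": -0.034, "dz": 0, "rx": 0, "ry": 0, "rz": 0}, {"dx": 0.039, "dy": -0.034, "dz": 0, "rx": 0, "ry": 0, "rz": 0}]'

```text
clock: 2.25
position: [0.439, -0.0624, 0.2425]
orientation: [3.094, 0.545, 0.001]
wrist_force: [0.8, -0.9, 1.0]
gripper_width: 0.0855
```

>>> move_arm --rows '[{"dx": 0, "dy": 0, "dz": 0, "rx": 0, "ry": 0, "rz": 0.9}, {"dx": 0, "dy": 0, "dz": 0, "rx": 0, "ry": 0, "rz": 0.9}, {"dx": 0, "dy": 0, "dz": 0, "rx": 0, "ry": 0, "rz": 0.9}, {"dx": 0, "dy": 0, "dz": 0, "rx": 0, "ry": 0, "rz": 0.85}, {"dx": 0, "dy": 0, "dz": 0, "rx": 0, "ry": 0, "rz": 0}]' --hand -0.2

```text
clock: 2.88
position: [0.4383, -0.064, 0.2424]
orientation: [3.133, -0.229, 0.0]
wrist_force: [-0.1, -0.4, -0.3]
gripper_width: 0.0512
```

```bash
python3 look.py w1
```

```text
2.875 [ 0.4383 -0.064   0.2424] [[0.989, -0.146], [-0.146, -0.989], [0.0, 0.0]] 0.051193326962855695 [-0.08 -0.43 -0.27]
knob 0.63 [385. 265.] [ 0.4528 -0.0552  0.1083]
parking_notch 0.73 [384. 198.] [ 0.4914 -0.0609  0.1046]
parking_notch 0.48 [ 25. 315.] [0.443  0.331  0.0253]
catch_slot 0.83 [318. 204.] [ 0.4938 -0.0209  0.0985]
keeper 0.58 [191. 131.] [0.5528 0.0444 0.1148]
bolt_unit 0.64 [391. 118.] [ 0.5364 -0.0715  0.1085]
```

View pics/w1.png

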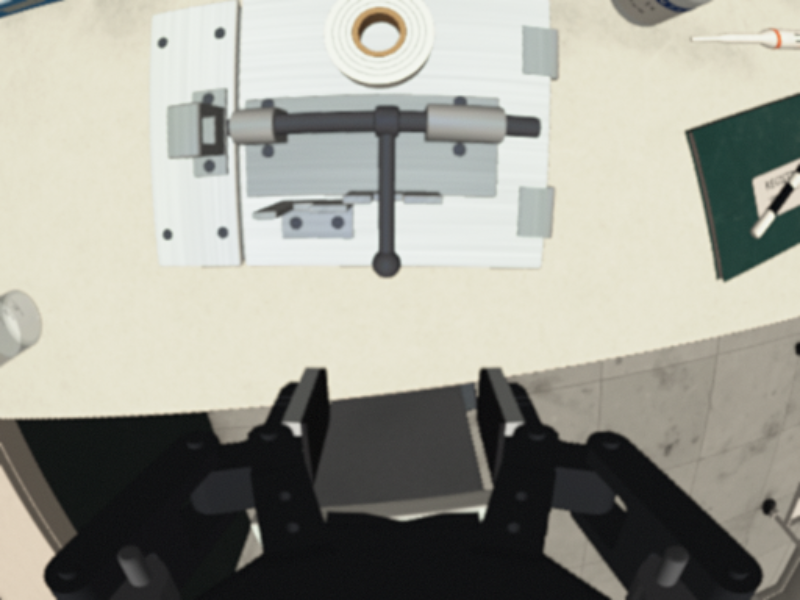

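The wrist view shows the ball knob at (386,263), with the bar straight above it. The parking notch is near (385,197) and the catch, with its tall stop, is at (255–352, 205).

```bash
python3 - <<'E'
from h import *
import pickle
from scipy.spatial.transform import Rotation as R
P,d,_=pickle.load(open('pics/w1.pkl','rb'))
def pl(px,z):
    o,r=ray('wrist',np.array(px)*512/800,P); return o+r*(z-o[2])/r[2]
k=pl((386,263.5),.1); print(k); o=env.get_obs(); Rt=R.from_rotvec(o['orientation']).as_matrix()
print('tool delta',Rt.T@(k-o['position']))
P2=viewer.camera_params('top'); print(tri(ray('wrist',np.array((386,263.5))*.64,P),ray('top',(200+368/4.5,130+407/4.5),P2)))
print('tool delta axis', [(Rt.T@(pl(p,.1)-o['position'])).round(4) for p in((387,120),(530,126),(240,127),(191,131))])
E
```

```text
[ 0.45181411 -0.05564925  0.1       ]
tool delta [ 0.01216006 -0.01026531  0.14228781]
[ 0.45069683 -0.05601591  0.09715577]
tool delta axis [array([ 0.0978, -0.0093,  0.1423]), array([0.0969, 0.0748, 0.1423]), array([ 0.0978, -0.0977,  0.1423]), array([ 0.0984, -0.1309,  0.1423])]
```

>>> move_arm --rows '[{"dx": 0.006, "dy": -0.005, "dz": 0.035, "rx": 0, "ry": 0, "rz": 0}, {"dx": 0.006, "dy": -0.005, "dz": 0.035, "rx": 0, "ry": 0, "rz": 0}, {"dx": 0, "dy": 0, "dz": 0, "rx": 0, "ry": 0, "rz": 0}]'

```text
clock: 3.55
position: [0.4507, -0.0556, 0.1708]
orientation: [-3.133, 0.229, 0.007]
wrist_force: [-0.8, 0.5, 1.2]
gripper_width: 0.051
```

```bash
python3 look.py w2
```

```text
3.55 [ 0.4507 -0.0556  0.1708] [[0.989, -0.145], [-0.145, -0.989], [-0.004, -0.0]] 0.05100881553677671 [-0.82  0.52  1.23]
knob 0.76 [398. 317.] [ 0.4572 -0.0542  0.1065]
parking_notch 0.84 [407. 233.] [ 0.4934 -0.0635  0.1042]
catch_slot 0.95 [306. 245.] [ 0.4948 -0.0189  0.1034]
keeper 0.84 [154. 143.] [0.5539 0.0393 0.1141]
keeper 0.3 [403. 233.] [ 0.4939 -0.0618  0.1042]
bolt_unit 0.73 [407. 135.] [ 0.5349 -0.0693  0.1089]
```

View pics/w2.png

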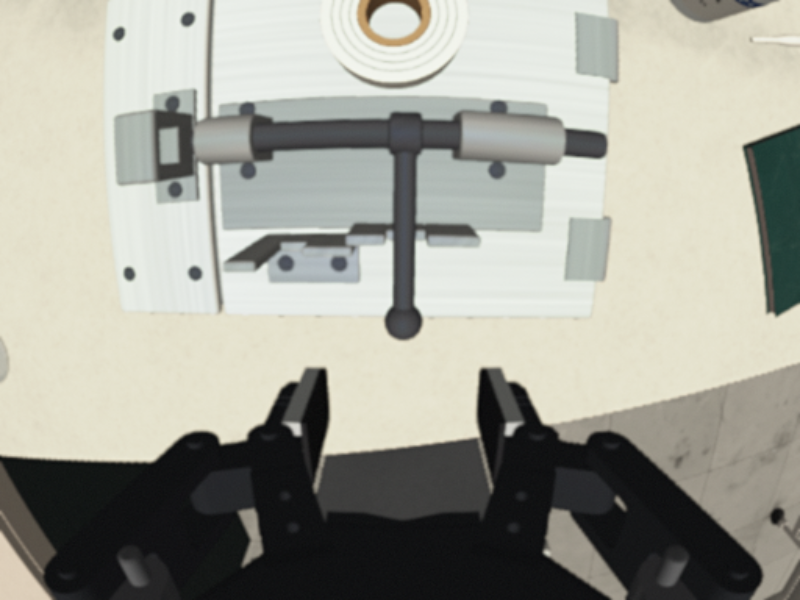

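The knob is at (403,322), centred between the jaws.

```bash
python3 - <<'E'
from h import *
import pickle
from scipy.spatial.transform import Rotation as R
P,d,_=pickle.load(open('pics/w2.pkl','rb'));P1,_,_=pickle.load(open('pics/w1.pkl','rb'))
def pl(px,z):
    o,r=ray('wrist',np.array(px)*512/800,P); return o+r*(z-o[2])/r[2]
k=pl((403,322),.1);t=tri(ray('wrist',np.array((386,263.5))*.64,P1),ray('wrist',np.array((403,322))*.64,P)); o=env.get_obs(); Rt=R.from_rotvec(o['orientation']).as_matrix()
print(k,t,o['position'],Rt[:,2]);print('tool delta',Rt.T@(k-o['position']),Rt.T@(t-o['position']))
cv2.imwrite('pics/w2c.png',cv2.resize(cv2.imread('pics/w2.png')[190:300,200:500],(800,293)))
E
```

```text
[ 0.45190906 -0.05562933  0.1       ] [ 0.45166085 -0.05559854  0.09934591] [ 0.45206019 -0.05613543  0.17346228] [ 1.95457502e-03 -4.60044461e-04 -9.99997984e-01]
tool delta [-0.0003706  -0.00049093  0.07346161] [-0.00062195 -0.00048515  0.0741152 ]
```

View pics/w2c.png

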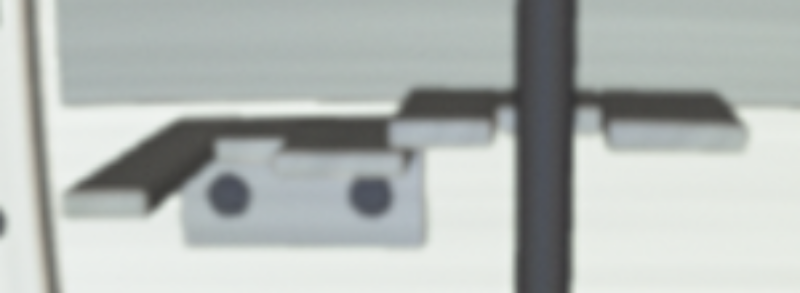

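```bash
python3 - <<'E'
from h import *
import pickle
P,d,_=pickle.load(open('pics/w2.pkl','rb'))
e=np.array([.146,.989,0]);e/=np.linalg.norm(e)
def pl(c,z):
    px=np.array([200+c[0]*.375,190+c[1]*.3754])*.64
    o,r=ray('wrist',px,P); return (o+r*(z-o[2])/r[2])
k=np.array([.4519,-.0556,.1])
for n,c,z in(('wall top -y',(278,155),.107),('wall floor -y',(278,157),.107),('stop base',(215,140),.095),('stop top near edge',(150,200),.134),('park +y',(494,130),.108),('park -y',(607,130),.108),('bar',(546,120),.105)):
    p=pl(c,z); print(n,p.round(4),'y rel knob',round(float((p-k)@e)*1e3,1),'x',round(float((p-k)@[e[1],-e[0],0])*1e3,1))
E
```

```text
wall top -y [ 0.4943 -0.0186  0.107 ] y rel knob 42.8 x 36.6
wall floor -y [ 0.494  -0.0185  0.107 ] y rel knob 42.8 x 36.3
stop base [ 0.4967 -0.005   0.095 ] y rel knob 56.6 x 36.9
stop top near edge [ 0.4957 -0.0051  0.134 ] y rel knob 56.3 x 36.0
park +y [ 0.4932 -0.054   0.108 ] y rel knob 7.6 x 40.6
park -y [ 0.4906 -0.0718  0.108 ] y rel knob -10.3 x 40.7
bar [ 0.4931 -0.0623  0.105 ] y rel knob -0.7 x 41.7
```

>>> move_arm --rows '[{"dx": 0, "dy": -0.0005, "dz": 0.03, "rx": 0, "ry": 0, "rz": 0}, {"dx": 0, "dy": 0, "dz": 0.03, "rx": 0, "ry": 0, "rz": 0}, {"dx": 0, "dy": 0, "dz": 0.019, "rx": 0, "ry": 0, "rz": 0}, {"dx": 0, "dy": 0, "dz": 0, "rx": 0, "ry": 0, "rz": 0}, {"dx": 0, "dy": 0, "dz": 0, "rx": 0, "ry": 0, "rz": 0}]'

```text
clock: 4.47
position: [0.4523, -0.0556, 0.0944]
orientation: [3.133, -0.23, 0.002]
wrist_force: [-0.6, 0.0, 0.2]
gripper_width: 0.0514
```

The catch notch lies 42.8–56.4 mm from the bar, so contact with the stop is expected at about 51 mm of travel. Closing on the knob.

>>> move_arm --rows '[{"dx": 0, "dy": 0, "dz": 0.001, "rx": 0, "ry": 0, "rz": 0}, {"dx": 0, "dy": 0, "dz": 0, "rx": 0, "ry": 0, "rz": 0}, {"dx": 0, "dy": 0, "dz": 0, "rx": 0, "ry": 0, "rz": 0}, {"dx": 0, "dy": 0, "dz": 0, "rx": 0, "ry": 0, "rz": 0}, {"dx": 0, "dy": 0, "dz": 0, "rx": 0, "ry": 0, "rz": 0}]' --hand 1

```text
clock: 5.1
position: [0.4519, -0.0555, 0.0925]
orientation: [3.133, -0.23, 0.001]
wrist_force: [-0.9, -3.3, 3.5]
gripper_width: 0.0144
```

```bash
python3 look.py w3
```

```text
5.1 [ 0.4519 -0.0555  0.0925] [[0.989, -0.146], [-0.146, -0.989], [0.001, 0.0]] 0.014403949468566078 [-0.87 -3.25  3.54]
knob 0.77 [398. 414.] [ 0.4567 -0.0546  0.1062]
parking_notch 0.85 [412. 290.] [ 0.4931 -0.0638  0.104 ]
catch_slot 0.97 [258. 302.] [ 0.495  -0.0197  0.1009]
keeper 0.85 [ 41. 158.] [0.5524 0.0392 0.1105]
bolt_unit 0.7 [410. 128.] [ 0.535  -0.0693  0.1087]
```

View pics/w3.png

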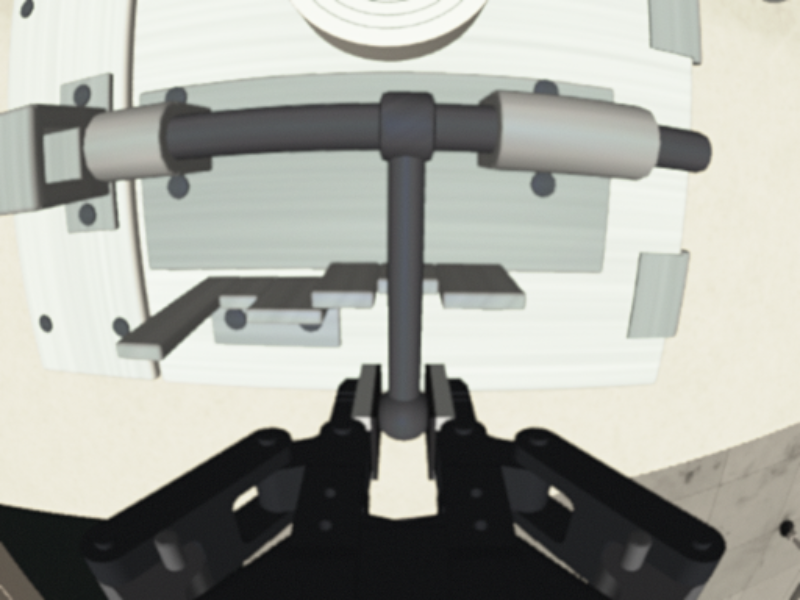

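The jaws hold the ball centred at (403,415). Now lifting along the arc to about 0.4 rad.

>>> move_arm --rows '[{"dx": 0.0002, "dy": 0, "dz": -0.0057, "rx": 0, "ry": 0, "rz": 0}, {"dx": 0.0006, "dy": 0, "dz": -0.0056, "rx": 0, "ry": 0, "rz": 0}, {"dx": 0.0009, "dy": 0, "dz": -0.0056, "rx": 0, "ry": 0, "rz": 0}, {"dx": 0.0013, "dy": 0, "dz": -0.0055, "rx": 0, "ry": 0, "rz": 0}, {"dx": 0.0017, "dy": 0, "dz": -0.0054, "rx": 0, "ry": 0, "rz": 0}, {"dx": 0.002, "dy": 0, "dz": -0.0053, "rx": 0, "ry": 0, "rz": 0}, {"dx": 0, "dy": 0, "dz": 0, "rx": 0, "ry": 0, "rz": 0}]'

```text
clock: 6.28
position: [0.4606, -0.0567, 0.1266]
orientation: [3.133, -0.232, 0.009]
wrist_force: [9.5, -3.8, -3.8]
gripper_width: 0.0143
```

```bash
python3 look.py w4
```

```text
6.275 [ 0.4606 -0.0567  0.1266] [[0.989, -0.147], [-0.147, -0.989], [0.006, -0.0]] 0.014251203850012752 [ 9.53 -3.79 -3.81]
knob 0.86 [403. 411.] [ 0.4615 -0.0566  0.1327]
parking_notch 0.6 [408. 280.] [ 0.4985 -0.0638  0.1165]
catch_slot 0.56 [288. 295.] [ 0.4947 -0.0187  0.0982]
keeper 0.58 [102. 175.] [0.5533 0.0389 0.1125]
bolt_unit 0.62 [409. 153.] [ 0.5377 -0.0698  0.1086]
```

View pics/w4.png

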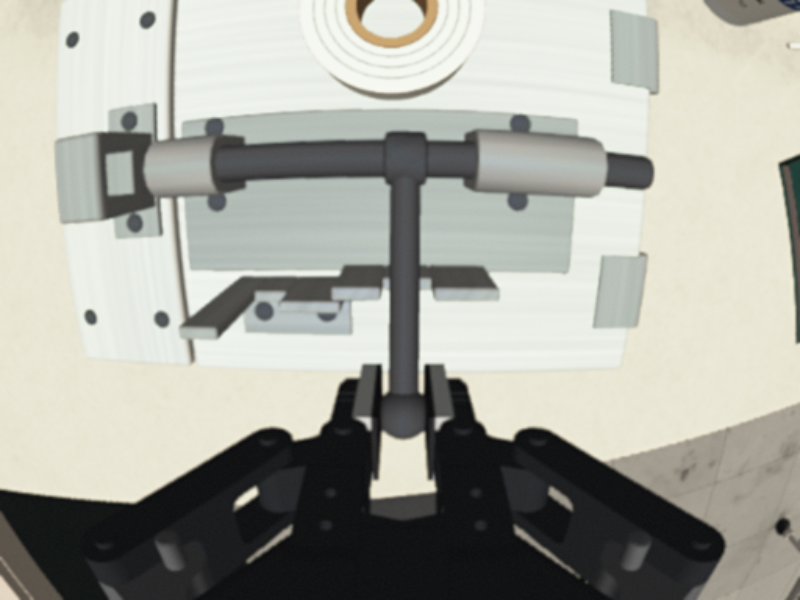

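The handle is up: TCP rose 34 mm with the knob still gripped, and the bar is clear of the rail. Sliding most of the way now.

>>> move_arm --rows '[{"dx": 0.001, "dy": -0.005, "dz": 0, "rx": 0, "ry": 0, "rz": 0}, {"dx": 0, "dy": -0.006, "dz": 0, "rx": 0, "ry": 0, "rz": 0}, {"dx": 0, "dy": -0.006, "dz": 0, "rx": 0, "ry": 0, "rz": 0}, {"dx": 0, "dy": -0.006, "dz": 0, "rx": 0, "ry": 0, "rz": 0}, {"dx": 0, "dy": -0.006, "dz": 0, "rx": 0, "ry": 0, "rz": 0}, {"dx": 0, "dy": -0.006, "dz": 0, "rx": 0, "ry": 0, "rz": 0}, {"dx": 0, "dy": -0.005, "dz": 0, "rx": 0, "ry": 0, "rz": 0}, {"dx": 0, "dy": -0.003, "dz": 0, "rx": 0, "ry": 0, "rz": 0}, {"dx": 0, "dy": 0, "dz": 0, "rx": 0, "ry": 0, "rz": 0}]'

```text
clock: 7.7
position: [0.4672, -0.0139, 0.1261]
orientation: [-3.133, 0.232, -0.006]
wrist_force: [8.4, -2.5, -3.6]
gripper_width: 0.014
```

```bash
cat > st.py <<'E'
from h import *
o=env.get_obs(); e=np.array([.146,.989,0]);x=np.array([.989,-.146,0]); k=np.array([.4519,-.0555,.0925])
p=o['position']-k;f=o['wrist_force'];print('t',o['clock'],'case y,x,z mm',(np.array([p@e,p@x,p[2]])*1e3).round(2),'F y,x,z',np.array([f@e,f@x,f[2]]).round(2))
E
python3 st.py; python3 look.py w5
```

```text
t 7.7 case y,x,z mm [43.38  9.11 33.64] F y,x,z [-1.21  8.69 -3.63]
7.7 [ 0.4672 -0.0139  0.1261] [[0.989, -0.147], [-0.147, -0.989], [0.004, -0.001]] 0.01400587633391631 [ 8.42 -2.46 -3.63]
knob 0.8 [406. 414.] [ 0.4671 -0.0146  0.1328]
knob 0.34 [767.   0.] [nan nan nan]
parking_notch 0.83 [520. 283.] [ 0.4925 -0.0616  0.0947]
catch_slot 0.88 [408. 296.] [ 0.5007 -0.0203  0.1177]
catch_slot 0.5 [192. 162.] [0.5548 0.0422 0.1153]
keeper 0.97 [191. 163.] [0.5546 0.0427 0.1154]
bolt_unit 0.97 [517. 158.] [ 0.5385 -0.0622  0.1052]
```

View pics/w5.png

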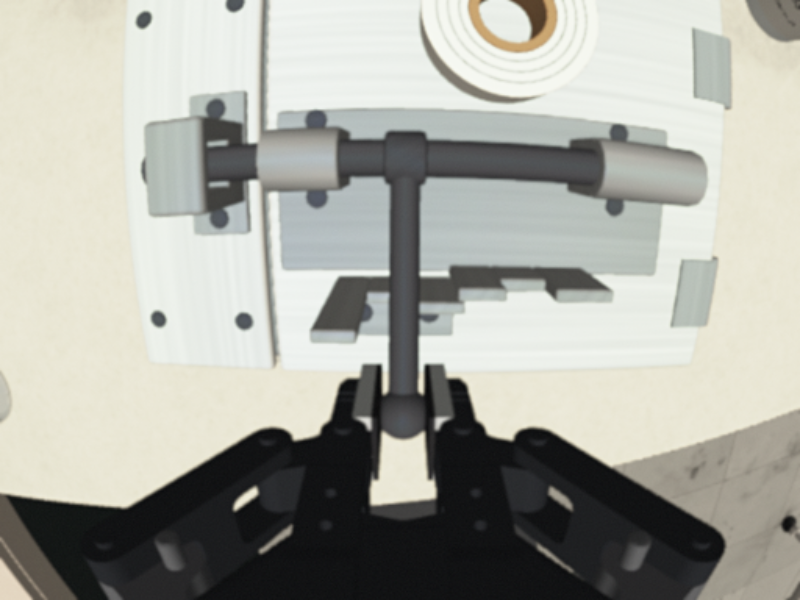

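The nose is in the keeper and the bar is just before the stop. Now feeling for the stop in small steps.

>>> move_arm --rows '[{"dx": 0, "dy": -0.0015, "dz": 0, "rx": 0, "ry": 0, "rz": 0}, {"dx": 0, "dy": -0.0015, "dz": 0, "rx": 0, "ry": 0, "rz": 0}, {"dx": 0, "dy": -0.001, "dz": 0, "rx": 0, "ry": 0, "rz": 0}]'

```text
clock: 8.38
position: [0.4679, -0.0102, 0.1262]
orientation: [-3.133, 0.232, -0.006]
wrist_force: [7.0, -4.1, -4.7]
gripper_width: 0.0142
```

```bash
python3 st.py
```

```text
t 8.375 case y,x,z mm [47.11  9.17 33.65] F y,x,z [-3.    7.52 -4.67]
```

>>> move_arm --rows '[{"dx": 0, "dy": -0.001, "dz": 0, "rx": 0, "ry": 0, "rz": 0}]'

```text
clock: 8.5
position: [0.468, -0.0092, 0.1261]
orientation: [-3.133, 0.232, -0.006]
wrist_force: [7.9, -5.1, -2.9]
gripper_width: 0.0144
```

```bash
python3 st.py
```

```text
t 8.5 case y,x,z mm [48.11  9.14 33.64] F y,x,z [-3.91  8.57 -2.87]
```

>>> move_arm --rows '[{"dx": 0, "dy": -0.001, "dz": 0, "rx": 0, "ry": 0, "rz": 0}]'

```text
clock: 8.62
position: [0.4681, -0.0083, 0.1261]
orientation: [-3.133, 0.232, -0.006]
wrist_force: [6.9, -3.6, -4.1]
gripper_width: 0.0142
```

```bash
python3 st.py
```

```text
t 8.625 case y,x,z mm [49.09  9.16 33.64] F y,x,z [-2.56  7.35 -4.06]
```

>>> move_arm --rows '[{"dx": 0, "dy": -0.001, "dz": 0, "rx": 0, "ry": 0, "rz": 0}]'

```text
clock: 8.75
position: [0.4683, -0.0073, 0.1261]
orientation: [-3.133, 0.232, -0.006]
wrist_force: [7.4, -4.3, -4.3]
gripper_width: 0.0139
```

```bash
python3 st.py
```

```text
t 8.75 case y,x,z mm [50.11  9.19 33.65] F y,x,z [-3.16  7.93 -4.3 ]
```

>>> move_arm --rows '[{"dx": 0, "dy": -0.0005, "dz": 0, "rx": 0, "ry": 0, "rz": 0}]'

```text
clock: 8.88
position: [0.4684, -0.0068, 0.1261]
orientation: [-3.133, 0.232, -0.006]
wrist_force: [7.7, -5.4, -4.2]
gripper_width: 0.014
```

```bash
python3 st.py
```

```text
t 8.875 case y,x,z mm [50.6   9.18 33.64] F y,x,z [-4.18  8.41 -4.24]
```

>>> move_arm --rows '[{"dx": 0, "dy": -0.0005, "dz": 0, "rx": 0, "ry": 0, "rz": 0}]'

```text
clock: 9.0
position: [0.4684, -0.0063, 0.1261]
orientation: [-3.133, 0.232, -0.006]
wrist_force: [7.7, -4.2, -4.2]
gripper_width: 0.0143
```

```bash
python3 st.py
```

```text
t 9.0 case y,x,z mm [51.08  9.18 33.65] F y,x,z [-3.04  8.18 -4.17]
```

>>> move_arm --rows '[{"dx": 0, "dy": -0.0005, "dz": 0, "rx": 0, "ry": 0, "rz": 0}]'

```text
clock: 9.12
position: [0.4685, -0.0058, 0.1262]
orientation: [-3.133, 0.232, -0.006]
wrist_force: [7.7, -5.4, -3.2]
gripper_width: 0.0145
```

```bash
python3 st.py
```

```text
t 9.125 case y,x,z mm [51.59  9.18 33.65] F y,x,z [-4.25  8.41 -3.2 ]
```

>>> move_arm --rows '[{"dx": 0, "dy": -0.0005, "dz": 0, "rx": 0, "ry": 0, "rz": 0}]'

```text
clock: 9.25
position: [0.4686, -0.0053, 0.1261]
orientation: [-3.133, 0.232, -0.006]
wrist_force: [8.4, -5.3, -4.8]
gripper_width: 0.014
```

```bash
python3 st.py
```

```text
t 9.25 case y,x,z mm [52.09  9.17 33.64] F y,x,z [-4.06  9.11 -4.8 ]
```

>>> move_arm --rows '[{"dx": 0, "dy": -0.0005, "dz": 0, "rx": 0, "ry": 0, "rz": 0}]'

```text
clock: 9.38
position: [0.4687, -0.0049, 0.1262]
orientation: [-3.133, 0.232, -0.006]
wrist_force: [7.4, -6.7, -4.4]
gripper_width: 0.0141
```

```bash
python3 st.py
```

```text
t 9.375 case y,x,z mm [52.53  9.2  33.65] F y,x,z [-5.51  8.29 -4.37]
```

>>> move_arm --rows '[{"dx": 0, "dy": -0.0005, "dz": 0, "rx": 0, "ry": 0, "rz": 0}]'

```text
clock: 9.5
position: [0.4687, -0.0046, 0.1261]
orientation: [3.133, -0.232, 0.006]
wrist_force: [7.0, -10.1, -3.8]
gripper_width: 0.0143
```

```bash
python3 st.py; python3 look.py w6
```

```text
t 9.5 case y,x,z mm [52.75  9.18 33.65] F y,x,z [-8.94  8.4  -3.8 ]
9.5 [ 0.4687 -0.0046  0.1261] [[0.989, -0.147], [-0.147, -0.989], [0.004, 0.0]] 0.014272098763442369 [  7.01 -10.08  -3.8 ]
knob 0.92 [400. 411.] [ 0.4693 -0.0035  0.1318]
parking_notch 0.86 [542. 281.] [ 0.4931 -0.0607  0.0942]
catch_slot 0.69 [427. 297.] [ 0.4939 -0.017   0.0959]
keeper 0.72 [217. 162.] [0.5542 0.043  0.1148]
bolt_unit 0.88 [541. 162.] [ 0.5378 -0.0608  0.1056]
```

View pics/w6.png

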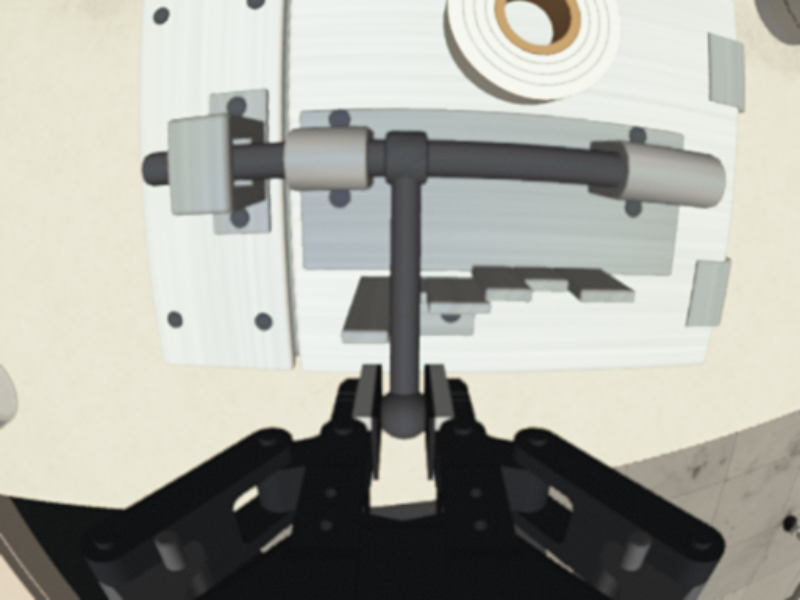

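Sideways force rose from about 4 to 9 N while the motion stalled at 52.7 mm, and the image shows the bar against the stop at (390,310). I'll back off about 1.3 mm to centre in the notch.

>>> move_arm --rows '[{"dx": 0, "dy": 0.001, "dz": 0, "rx": 0, "ry": 0, "rz": 0}, {"dx": 0, "dy": 0.0007, "dz": 0, "rx": 0, "ry": 0, "rz": 0}, {"dx": 0, "dy": 0, "dz": 0, "rx": 0, "ry": 0, "rz": 0}]'

```text
clock: 10.18
position: [0.4686, -0.0054, 0.1261]
orientation: [-3.132, 0.232, -0.007]
wrist_force: [9.2, 1.3, -4.5]
gripper_width: 0.014
```

```bash
python3 st.py
```

```text
t 10.175 case y,x,z mm [51.94  9.17 33.64] F y,x,z [ 2.64  8.89 -4.5 ]
```

>>> move_arm --rows '[{"dx": 0, "dy": 0.0006, "dz": 0, "rx": 0, "ry": 0, "rz": 0}, {"dx": -0.0011, "dy": 0, "dz": 0.0025, "rx": 0, "ry": 0, "rz": 0}, {"dx": -0.0011, "dy": 0, "dz": 0.0028, "rx": 0, "ry": 0, "rz": 0}, {"dx": -0.001, "dy": 0, "dz": 0.0028, "rx": 0, "ry": 0, "rz": 0}, {"dx": -0.0009, "dy": 0, "dz": 0.0028, "rx": 0, "ry": 0, "rz": 0}]'

```text
clock: 10.8
position: [0.4656, -0.0055, 0.1158]
orientation: [-3.132, 0.232, -0.011]
wrist_force: [11.5, 1.3, 0.9]
gripper_width: 0.0139
```

```bash
python3 st.py
```

```text
t 10.8 case y,x,z mm [51.45  6.26 23.32] F y,x,z [ 2.97 11.23  0.86]
```

```bash
python3 look.py w7
```

```text
10.8 [ 0.4656 -0.0055  0.1158] [[0.989, -0.148], [-0.148, -0.989], [0.007, -0.002]] 0.013908672984271942 [11.54  1.3   0.86]
knob 0.88 [395. 409.] [ 0.4673 -0.003   0.1213]
parking_notch 0.57 [549. 286.] [ 0.4916 -0.0611  0.0947]
catch_slot 0.95 [424. 299.] [ 0.4931 -0.0167  0.0941]
keeper 0.66 [205. 154.] [0.5539 0.0415 0.1143]
bolt_unit 0.56 [544. 154.] [ 0.5378 -0.0599  0.1057]
```

View pics/w7.png

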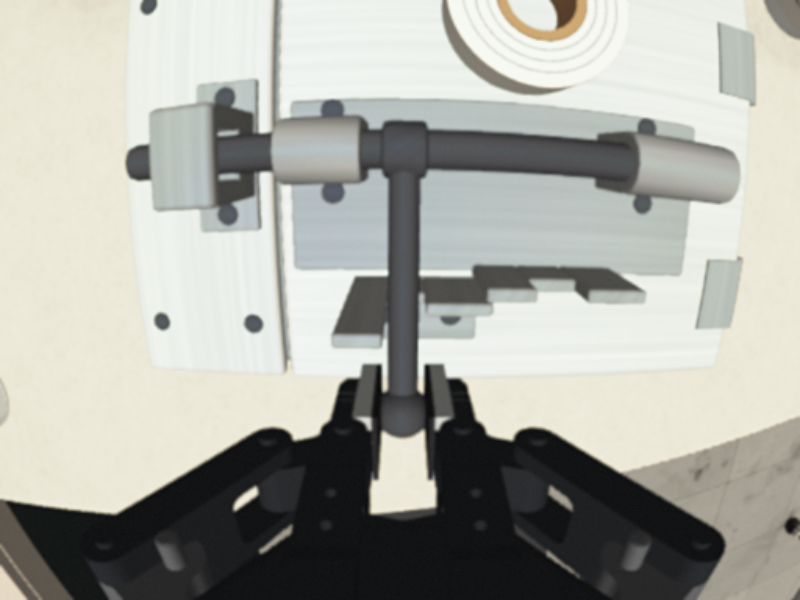

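```bash
python3 - <<'E'
from h import *
import pickle
for f in('w3','w4','w5','w6','w7'):
    P,d,_=pickle.load(open(f'pics/{f}.pkl','rb'))
    print(f,[d[r,c].round(4) for r,c in((255,257),(258,257),(261,257),(265,257),(270,257),(275,258),(240,258),(230,258))])
    # handle angle from depth: bar points
    pts=[depthpt('wrist',(258,r),d,P) for r in range(120,245,6)]
    pts=np.array(pts); x=pts@np.array([.989,-.146,0]); k=np.isfinite(x); A=np.polyfit(x[k],pts[k,2],1); print('  slope->angle',-np.arctan(A[0]), 'resid',np.std(pts[k,2]-np.polyval(A,x[k])).round(4))
E
```

```text
w3 [np.float32(0.1345), np.float32(0.1346), np.float32(0.1341), np.float32(0.1329), np.float32(0.1323), np.float32(0.1339), np.float32(0.1328), np.float32(0.1313)]
  slope->angle -0.00219963292271314 resid 0.0003
w4 [np.float32(0.1451), np.float32(0.1438), np.float32(0.1433), np.float32(0.1421), np.float32(0.1411), np.float32(0.1426), np.float32(0.1448), np.float32(0.1462)]
  slope->angle 0.3078601723288189 resid 0.0002
w5 [np.float32(0.1444), np.float32(0.1447), np.float32(0.1422), np.float32(0.1429), np.float32(0.1433), np.float32(0.1419), np.float32(0.1454), np.float32(0.1465)]
  slope->angle 0.30132844400791997 resid 0.0003
w6 [np.float32(0.1443), np.float32(0.1434), np.float32(0.143), np.float32(0.1411), np.float32(0.1418), np.float32(0.1436), np.float32(0.1456), np.float32(0.1459)]
  slope->angle 0.3074997044906475 resid 0.0003
w7 [np.float32(0.1443), np.float32(0.1434), np.float32(0.1431), np.float32(0.143), np.float32(0.1413), np.float32(0.1435), np.float32(0.1442), np.float32(0.1442)]
  slope->angle 0.17772182345754947 resid 0.0003
```

Fitting a line to the depth along the bar gives the handle angle directly: 0 parked, 0.308 during the slide (above the 0.29 clearance; the ball slipped about 7 mm in the pads), and 0.178 now, inside the notch mouth. The remaining knob drop is about 15 mm.

>>> move_arm --rows '[{"dx": 0, "dy": 0, "dz": 0.002, "rx": 0, "ry": 0, "rz": 0}, {"dx": 0, "dy": 0, "dz": 0.002, "rx": 0, "ry": 0, "rz": 0}, {"dx": 0, "dy": 0, "dz": 0.002, "rx": 0, "ry": 0, "rz": 0}, {"dx": 0, "dy": 0, "dz": 0.002, "rx": 0, "ry": 0, "rz": 0}, {"dx": 0, "dy": 0, "dz": 0, "rx": 0, "ry": 0, "rz": 0}]'

```text
clock: 11.72
position: [0.4588, -0.0051, 0.1053]
orientation: [-3.132, 0.232, 0.015]
wrist_force: [-13.6, 1.3, 1.2]
gripper_width: 0.0144
```

```bash
cat > ang.py <<'E'
from h import *
import sys
o=env.get_obs();P=viewer.camera_params('wrist'); im,d=snap('wrist',sys.argv[1])
pts=np.array([depthpt('wrist',(258,r),d,P) for r in range(120,236,4)])
x=pts@np.array([.989,-.146,0]); k=np.isfinite(x); A=np.polyfit(x[k],pts[k,2],1); print('angle',-np.arctan(A[0]),'resid',np.std(pts[k,2]-np.polyval(A,x[k])).round(4))
E
python3 st.py; python3 ang.py w8
```

```text
t 11.725 case y,x,z mm [50.86 -0.5  12.8 ] F y,x,z [ -0.71 -13.6    1.16]
angle 0.08908307077667085 resid 0.0003
```

>>> move_arm --rows '[{"dx": -0.002, "dy": 0, "dz": 0.001, "rx": 0, "ry": 0, "rz": 0}, {"dx": -0.0015, "dy": 0, "dz": 0.0015, "rx": 0, "ry": 0, "rz": 0}, {"dx": 0, "dy": 0, "dz": 0.0015, "rx": 0, "ry": 0, "rz": 0}, {"dx": 0, "dy": 0, "dz": 0, "rx": 0, "ry": 0, "rz": 0}]'

```text
clock: 12.28
position: [0.4585, -0.0051, 0.1022]
orientation: [-3.133, 0.232, 0.003]
wrist_force: [-4.9, -0.1, 0.3]
gripper_width: 0.0141
```

```bash
python3 st.py; python3 ang.py w9
```

```text
t 12.275 case y,x,z mm [50.8  -0.86  9.68] F y,x,z [-0.83 -4.85  0.31]
angle 0.047862367529401324 resid 0.0002
```

>>> move_arm --rows '[{"dx": -0.001, "dy": 0, "dz": 0.001, "rx": 0, "ry": 0, "rz": 0}, {"dx": 0, "dy": 0, "dz": 0.001, "rx": 0, "ry": 0, "rz": 0}, {"dx": 0, "dy": 0, "dz": 0.0007, "rx": 0, "ry": 0, "rz": 0}, {"dx": 0, "dy": 0, "dz": 0, "rx": 0, "ry": 0, "rz": 0}]'

```text
clock: 12.82
position: [0.4584, -0.0051, 0.0998]
orientation: [-3.133, 0.231, -0.0]
wrist_force: [-2.2, -1.1, 0.2]
gripper_width: 0.0143
```

```bash
python3 st.py; python3 ang.py w10
```

```text
t 12.825 case y,x,z mm [50.77 -0.97  7.28] F y,x,z [-1.37 -2.04  0.18]
angle 0.019447909869372077 resid 0.0003
```

>>> move_arm --rows '[{"dx": 0, "dy": 0, "dz": 0.0007, "rx": 0, "ry": 0, "rz": 0}, {"dx": 0, "dy": 0, "dz": 0.0006, "rx": 0, "ry": 0, "rz": 0}, {"dx": 0, "dy": 0, "dz": 0, "rx": 0, "ry": 0, "rz": 0}]'

```text
clock: 13.25
position: [0.4583, -0.0051, 0.0985]
orientation: [-3.133, 0.23, -0.0]
wrist_force: [-1.2, -0.7, 1.5]
gripper_width: 0.0139
```

```bash
python3 st.py; python3 ang.py w11
```

```text
t 13.25 case y,x,z mm [50.76 -0.99  5.98] F y,x,z [-0.88 -1.11  1.45]
angle 0.011034834554255074 resid 0.0002
```

>>> move_arm --rows '[{"dx": 0, "dy": 0, "dz": 0.0005, "rx": 0, "ry": 0, "rz": 0}, {"dx": 0, "dy": 0, "dz": 0.0005, "rx": 0, "ry": 0, "rz": 0}]'

```text
clock: 13.55
position: [0.4551, -0.0047, 0.0966]
orientation: [3.133, -0.228, -0.012]
wrist_force: [-15.8, -0.7, 7.9]
gripper_width: 0.014
```

```bash
python3 st.py; python3 ang.py w12
```

```text
t 13.55 case y,x,z mm [50.67 -4.23  4.05] F y,x,z [ -2.95 -15.53   7.91]
angle -0.007021446630061602 resid 0.0002
```

>>> move_arm --rows '[{"dx": 0, "dy": 0, "dz": 0.0004, "rx": 0, "ry": 0, "rz": 0}]'

```text
clock: 13.72
position: [0.4548, -0.0047, 0.0962]
orientation: [-3.133, 0.23, 0.014]
wrist_force: [-16.5, 0.3, 10.3]
gripper_width: 0.0144
```

```bash
python3 st.py; python3 ang.py w13
```

```text
t 13.725 case y,x,z mm [50.64 -4.59  3.67] F y,x,z [ -2.17 -16.4   10.25]
angle -0.020569425367740084 resid 0.0002
```

The handle is down: the downward force rose to 10 N and the angle is at or slightly below 0 as the floor yields. Easing off, then opening.

>>> move_arm --rows '[{"dx": -0.002, "dy": 0, "dz": -0.0008, "rx": 0, "ry": 0, "rz": 0}, {"dx": -0.0015, "dy": 0, "dz": 0, "rx": 0, "ry": 0, "rz": 0}, {"dx": 0, "dy": 0, "dz": 0, "rx": 0, "ry": 0, "rz": 0}]'

```text
clock: 14.15
position: [0.4545, -0.0047, 0.0977]
orientation: [3.133, -0.231, -0.001]
wrist_force: [-2.9, -2.4, -1.2]
gripper_width: 0.0141
```

```bash
python3 st.py; python3 ang.py w14
```

```text
t 14.15 case y,x,z mm [50.65 -4.88  5.2 ] F y,x,z [-2.78 -2.5  -1.16]
angle 0.0007669549458024302 resid 0.0003
```

Level at 0.001 with almost no force. Opening.

>>> move_arm --rows '[{"dx": 0, "dy": 0, "dz": 0, "rx": 0, "ry": 0, "rz": 0}, {"dx": 0, "dy": 0, "dz": 0, "rx": 0, "ry": 0, "rz": 0}, {"dx": 0, "dy": 0, "dz": 0, "rx": 0, "ry": 0, "rz": 0}, {"dx": 0, "dy": 0, "dz": 0, "rx": 0, "ry": 0, "rz": 0}]' --hand -0.2

```text
clock: 14.7
position: [0.4549, -0.0046, 0.098]
orientation: [3.133, -0.23, 0.001]
wrist_force: [0.2, -0.4, -0.2]
gripper_width: 0.0508
```

```bash
python3 st.py; python3 ang.py w15
```

```text
t 14.7 case y,x,z mm [50.79 -4.45  5.46] F y,x,z [-0.4   0.22 -0.15]
angle -0.00011372758357032558 resid 0.0002
```

View pics/w15.png

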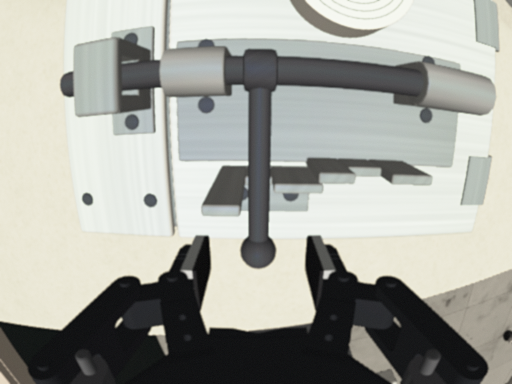

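The jaws are clear of the knob at (258,250), and the bar is down between the catch rail and the stop. Retreating upward.

>>> move_arm --rows '[{"dx": 0, "dy": 0, "dz": -0.02, "rx": 0, "ry": 0, "rz": 0}, {"dx": 0, "dy": 0, "dz": -0.04, "rx": 0, "ry": 0, "rz": 0}, {"dx": 0, "dy": 0, "dz": -0.04, "rx": 0, "ry": 0, "rz": 0}, {"dx": 0, "dy": 0, "dz": 0, "rx": 0, "ry": 0, "rz": 0}, {"dx": 0, "dy": 0, "dz": 0, "rx": 0, "ry": 0, "rz": 0}]'

```text
clock: 15.38
position: [0.4544, -0.0046, 0.1973]
orientation: [-3.133, 0.23, 0.001]
wrist_force: [-0.2, -0.2, -0.8]
gripper_width: 0.0514
```

```bash
python3 st.py; python3 look.py w16; python3 - <<'E'
from h import *
import pickle
P,d,_=pickle.load(open('pics/w16.pkl','rb'))
im=cv2.imread('pics/w16.png'); cv2.imwrite('pics/w16c.png',cv2.resize(im[90:390,230:630],(800,600)))
E
```

```text
t 15.375 case y,x,z mm [ 50.73  -4.95 104.79] F y,x,z [-0.27 -0.13 -0.84]
15.375 [ 0.4544 -0.0046  0.1973] [[0.989, -0.146], [-0.146, -0.989], [-0.001, 0.0]] 0.051396660681024824 [-0.17 -0.25 -0.84]
knob 0.85 [401. 295.] [ 0.4634 -0.0051  0.1078]
knob 0.7 [ 41. 339.] [0.4432 0.331  0.0219]
parking_notch 0.89 [503. 216.] [ 0.4933 -0.062   0.0939]
catch_slot 0.8 [417. 227.] [ 0.4937 -0.0174  0.0931]
catch_slot 0.74 [498. 133.] [ 0.5357 -0.0621  0.1059]
keeper 0.82 [269. 131.] [0.553  0.0439 0.1145]
bolt_unit 0.91 [500. 132.] [ 0.5361 -0.0629  0.1058]
```

View pics/w16c.png

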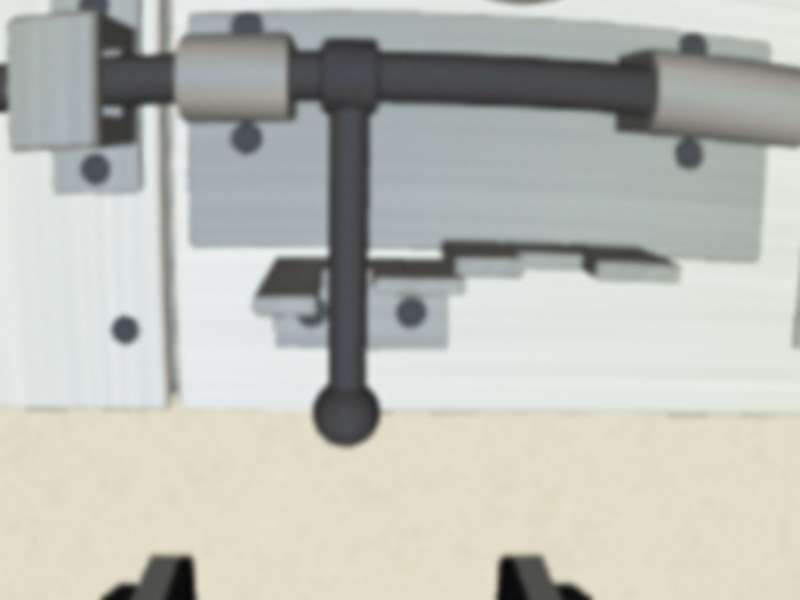

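The bar sits in the catch notch, with gaps on both sides, and the bolt is through the keeper. One last angle check before handing in.

```bash
python3 - <<'E'
from h import *
import pickle
P,d,_=pickle.load(open('pics/w16.pkl','rb'))
pts=np.array([depthpt('wrist',(258,r),d,P) for r in range(100,172,3)]);x=pts@np.array([.989,-.146,0]);A=np.polyfit(x,pts[:,2],1);print('angle',-np.arctan(A[0]),pts[:,2].mean())
print(env.job_done())
E
```

```text
angle 0.007516982517203599 0.10428454529323201
the job is handed in; nothing more can be done
None
```

The lid is locked: the bolt is through the keeper, the handle is level in the catch's notch, and the gripper has let go and is about 10 cm above. I handed the job in at about 15.5 s.

- **Lift:** I gripped the ball knob and lifted it along its arc. The ball slipped about 7 mm in the pads, so the handle reached about 0.31 rad instead of the planned 0.40. That is below the recommended 0.35 to 0.45, but above the 0.29 needed to clear the rail. It slid freely at about 3–4 N.
- **Stop:** I felt the stop at about 52.5 mm of travel, where the sideways force rose to about 9 N and the motion stalled. From the camera I had expected about 51 mm. I then backed off 1–2 mm to centre the bar in the notch.
- **Lowering:** I lowered in small steps until the floor pushed back with about 10 N at the knob, roughly 17 N on the notch floor. I eased off before opening the jaws. Forces across the tool swung to about 16 N as the ball stuck and slipped in the pads, but these acted along the handle, not against the stop.

**Last checks:** The handle read 0.000 rad just after release and 0.008 from the higher view, which is measurement scatter. The wrist force was near zero. The last picture shows the bar in the notch with a gap on each side. I kept clear of the label roll, beaker and bottle, but took no final picture of all three.

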